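# Free the child-safety hook and tip open the shoe-care cabinet

## Robot

A 6-joint arm with a two-finger parallel gripper is mounted at the origin on the work surface. World frame = base frame: x ahead of the robot, y to its left, z up, the work surface at z = 0. Lengths are in m, angles in rad, forces in N, time in s.
With the tool pointing down it reaches from about 0.3 to 0.775 m from the base axis. Payload 14.6 kg.
Tool frame: the origin (TCP) lies at the very end of the fingers, on their centre line; the grasp point (between the pads) lies 19 mm behind it; z points along the fingers, y is the line along which they close (so a half turn about z gives the same grasp; the last joint's range is limited). The gripper opens to 94 mm and grips with 3 to 60 N. Pads are 16 mm wide; open, the fingers measure 119 mm over their backs; the gripper's body (75 mm by 177 mm) begins 78 mm behind the grasp point.
Start: joints at [-1.401, 0.3, 1.521, -0, 1.321, -0.067], TCP at [0.129, -0.535, 0.205] pointing down, gripper open.
Joint ranges: [-3.03, 3.03], [-0.79, 2.21], [0.23, 2.52], [-1.04, 4.18], [0, 3.07], [-2.55, 2.55]. Speed limits (rad/s): [2.22, 2.22, 2.57, 3.14, 3.14, 3.14].

## Interface

Orientations are given as [roll, pitch, yaw] about the fixed x, y, z axes, in that order (R = Rz(yaw) Ry(pitch) Rx(roll)).
In Python, from station import ctrl, cams gives the robot as it stands. The module is installed in compiled form; this text tells all that it offers.
- The arm moves only by the tool arm_command, never from a script. Its argument "plan" is a list that holds one entry, the list of rows, each a list of 7 numbers: the shift along the tool's x, y, z in fractions of the full range, 1 being 0.8 m, then the turn, a rotation vector about the tool's x, y, z in a scale on which 1.0 is 120 degrees, then the closure, from -1 (fully open) to 1 (shut). A call has 1 to 12 rows; each row is the pose to reach, as a shift and turn from the pose commanded when the call began, along the tool's axes at that moment; what a row does not reach only later rows make up. A row lasts 1/10 s, in which the tool goes at most 50 mm and 8.59 degrees, less where a joint would pass 70% of its speed; a pose out of reach is approached as far as the arm can. A call with a gripper value outside its range is refused whole. The fingers move at their own pace and stop on an object; "squeeze" is the grip in N (left out, the last holds). Time passes only in rows, so rows that repeat a pose let the fingers close. It gives the time, the measured TCP pose, the force, the opening and the grip force at its end, in the units of the state.
- ctrl.get_obs(): the state, without advancing time (a new reading comes with each control period).
- cams.camera(name): name is "scene" or "top"; returns (picture, depth): 384x512x3 uint8, blue, green, red; 384x512 float32, m along the optical axis (not along the pixel's ray), 0 where there is no reading.
- cams.camera_info(name): a dict with "fx", "fy", "cx", "cy" (pixels), "world_to_cam" (4x4, takes a point from world to camera coordinates). Camera axes: x right, y down, z forward; pixel columns grow to the right and rows downward; lengths in m; the calibration is good to about 2 mm. A picture is of the moment at which its call begins. camera_info takes no time and is no camera call.
- ctrl.hand_in(): hands the job in; it is judged then, once.
The state is a dict: "time_s": time; "qpos": joint angles; "joint_vel": joint speeds; "tau": joint torques, N m; "ee_pos": TCP position; "eef_rot": TCP orientation; "force": force on the tool from outside, world axes, zero at the start; "moment": the same for the moment, N m; "grip_width": finger opening in m; "grip_force": force on a finger pad.
Only numpy, scipy, OpenCV 4.12 (cv2) and the standard library are available. Lean on these libraries where they do the work, as an engineer would, in place of code of your own. Each camera call takes 0.05 s, during which the arm holds its last target. There are 200 camera calls.

## Task

The shoe-care cabinet's front flap is ajar, held by its child-safety hook. Reach down through the gap behind the flap, gently press the hook's red button just far enough to let the flap past, without ramming the hook against its stop or forcing the flap, and tip the flap fully open without letting it slam. Leave the flap open, let go, and leave the other things where they are.

Things in the scene. Friction and masses are not known exactly. Their poses are not given: they have to be found in the camera images.
- cabinet: White shoe-care cabinet, 180 deep (x) x 340 wide (y) x 250 mm high, fixed to the table. Origin: centre of its underside. Its front faces its own -x, towards the robot. Its top is at z = 250 mm and its front plane at x = -90 mm.
- flap (a joint): Angle (rad) of the grey tip-out front flap, hinged along its bottom edge: 0 shut, 0.85 fully open against its stop; it tips towards the cabinet's -x. It starts ajar and the safety hook stops it at about 0.20. The hinge is stiff: the flap stays where it is left and takes roughly 4 N at its top edge to move.
- flap_hinge (a point): Middle of the hinge line: in the cabinet's frame x = -90, z = 15 mm, on the flap's inner face. Site axes turn with the flap: y along the hinge, z up the panel, x into the cabinet. The panel is 14 mm thick (outwards), 340 mm wide and reaches 235 mm up from the hinge.
- flap_edge (a point): Middle of the flap's upper edge at its inner face, 235 mm up from the hinge. The opening left between this edge and the cabinet's front top edge is 40 to 47 mm wide at the start and is the only way to the hook.
- latch (a point): Point on the flap's orange safety hook, in mid-gap: on the axis of its red round button (20 mm across), level with the unpressed hook arm's top, 29 mm below the cabinet's top. Moves with the flap, not with a press. The button is screwed in or out on its stem: its face is anywhere from 5 to 27 mm above this point; its height is not measured and must be felt.
- latch_mount: White block (40 x 40 mm, 9 mm thick) on the flap's inner face that guides the hook, within 90 mm of the flap's middle; origin on the inner face, near its top, 198 mm up. Hook and button slide straight down in it (its -z, vertical with the flap at 0.20) against a spring: 4 N at first, 8 N at the end of the 12.5 mm travel, then a stop that bears 12 N. Hook arm: 53 mm out from the flap, 20 mm wide.
- rail (a point): Middle of the lower edge of the aluminium rail (5 mm thick, full width) under the cabinet's top front edge, 24 mm below the top. The hook's tip stands behind this rail, 8.5 mm above its lower edge. To pass, hook and button must be pressed 9 to 12 mm and be kept down while the flap's top is carried about 20 mm outwards by the inserted fingers.
- plant: Small succulent in a white pot, pot 80 mm across and 65 mm high; bystander on the table. Origin: centre of underside.
- tin: Shoe-polish tin, 74 mm across, 26 mm high; bystander on top of the cabinet. Origin: centre of underside.
- brush: Wooden shoe brush, 50 x 130 x 38 mm; bystander on top of the cabinet. Origin: centre of underside.
- shoehorn: Shoehorn, 230 mm long (x), 38 mm wide, 10 mm high, lying in front of the cabinet, where the flap passes well above it. Origin: near its middle, underside.
- key_bowl: Blue bowl, 120 mm across, 40 mm high; bystander. Origin: centre of underside.
- torch: Black and yellow torch lying down, 135 mm long (x), 36 mm high; bystander. Origin: near its middle, underside.
- glasses_case: Blue spectacle case, 160 x 62 x 42 mm; bystander. Origin: centre of underside.

How it is judged:
On the way:
1. the flap has been let past its safety hook (angle over 0.30) (value of joint flap above 0.3 rad), for 0.1 s.
At the end, for the whole second after the job is handed in: The flap is fully open (angle over 0.75 of 0.85 rad) and at rest (value of joint flap above 0.75 rad and velocity of joint flap between -0.05 and 0.05 rad/s); the robot touches nothing.
It fails at once if the safety hook (or its guide) is loaded with more than 14 N (contact force between any of the fingers, the arm and latch_mount above 14 N).
It fails at once if the robot presses on the cabinet, its flap or its hook with more than 30 N (contact force between any of the fingers, the arm and cabinet above 30 N).
It fails at once if the flap slams (turns faster than 1.5 rad/s) (velocity of joint flap above 1.5 rad/s).
It fails at once if a bystander is moved by more than 30 mm (distance of any of plant, tin, brush, shoehorn, key_bowl, torch, glasses_case from where it was at the start of the episode above 0.03 m).
It also fails if it takes over 61 s, if anything falls off the work surface, if the arm or the gripper's body presses on something with over 40 N, if the wrist force passes 120 N, or if a joint passes its speed limit or range.

## Working session

There is one attempt and no reset: what is moved stays moved. The work goes in short steps, Python scripts to look and compute and a tool call to move; the robot and the scene stay as the last step left them, time stands still between calls to the robot, and variables do not carry over. Pictures are saved under pics/ and viewed, at most 10 in all, crops included, and the job is handed in when it is done.

Besides the shell and the picture viewer there is one more tool, called after "Emit:" by a JSON object that holds its "fn" and its "kwargs", one argument or row to a line. arm_command: Moves the arm, as the interface text tells. Its arguments: {"type":"object","properties":{"plan":{"type":"array"},"squeeze":{"type":"number"}},"required":["plan"]}

```bash
mkdir -p pics; cat > h.py <<'E'
import numpy as np, cv2
from station import ctrl, cams
def pts(name):
    im,d=cams.camera(name); k=cams.camera_info(name)
    v,u=np.mgrid[0:384,0:512]
    p=np.stack([(u-k['cx'])/k['fx']*d,(v-k['cy'])/k['fy']*d,d,np.ones_like(d)],-1)
    w=p@np.linalg.inv(k['world_to_cam']).T
    w[d==0]=np.nan
    return im,d,w[...,:3]
E
python3 - <<'E'
from h import *
o=ctrl.get_obs();print({k:np.round(v,3) for k,v in o.items()})
a=[]
for n in("scene","top"):
    im,d,w=pts(n);np.savez(f'{n}.npz',im=im,w=w);cv2.imwrite(f'pics/{n}.png',cv2.resize(im,(800,600)))
    k=cams.camera_info(n);print(n,np.round(np.linalg.inv(k['world_to_cam']),3).tolist(),k['fx'],(d==0).mean())
E
```

```text
{'time_s': np.float64(0.0), 'qpos': array([-1.401,  0.3  ,  1.522,  0.   ,  1.321, -0.067]), 'joint_vel': array([-0.   ,  0.   , -0.001, -0.   ,  0.   ,  0.   ]), 'tau': array([-0.0000e+00, -5.3181e+01, -3.5273e+01,  7.1000e-02,  2.4000e-02,
       -0.0000e+00]), 'ee_pos': array([ 0.129, -0.534,  0.205]), 'eef_rot': array([-3.14 , -0.   ,  0.237]), 'force': array([0.215, 0.122, 0.032]), 'moment': array([ 0.004,  0.005, -0.027]), 'grip_force': np.float64(0.0), 'grip_width': np.float64(0.094)}
scene [[-0.559, 0.687, -0.465, 1.145], [0.829, 0.461, -0.316, 0.413], [-0.002, -0.562, -0.827, 1.279], [0.0, 0.0, 0.0, 1.0]] 494.77171379571513 0.0038909912109375
top [[-0.028, -0.991, 0.129, 0.348], [-1.0, 0.026, -0.012, 0.0], [0.008, -0.129, -0.992, 1.403], [0.0, 0.0, 0.0, 1.0]] 352.98682254965337 0.004114786783854167
```

View pics/scene.png

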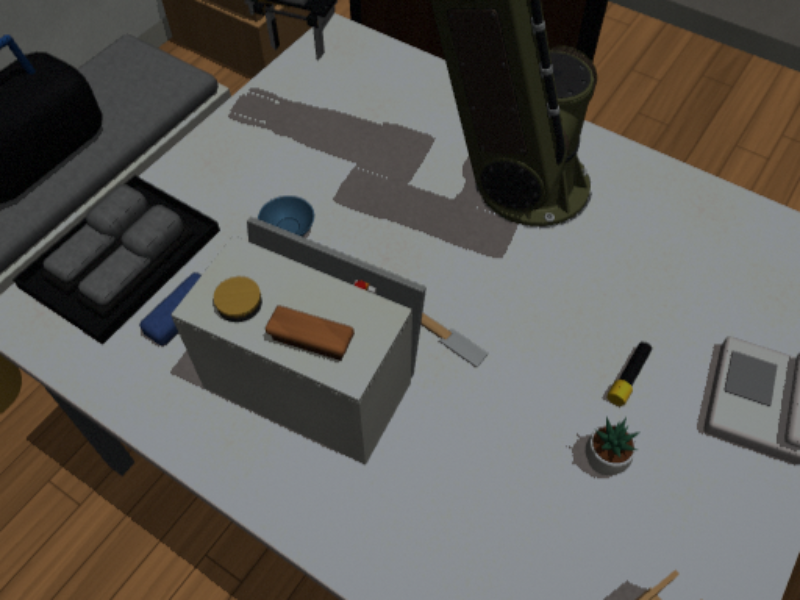

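View pics/top.png

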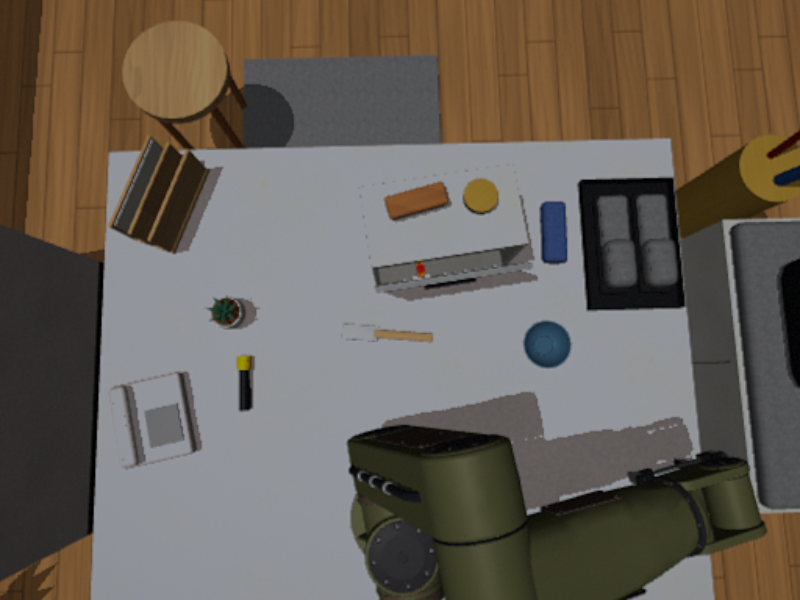

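The scene view shows the flap ajar with the red button at (362,287). In the top view the button is at (421,269), the gap runs from (375,272) to (530,258), and the bowl is at (547,344). The cabinet sits ahead of the robot, with the tin and brush on top towards the back.

```bash
python3 - <<'E'
import numpy as np,cv2
for n in("scene","top"):
    z=np.load(n+'.npz');im,w=z['im'],z['w'];b,g,r=[im[...,i].astype(int) for i in range(3)]
    m=(r>120)&(g<60)&(b<60)&(w[...,2]>.1)&(w[...,2]<.35)
    print(n,'red',m.sum(),np.round(np.median(w[m],0),4),np.round(w[m],3).tolist()[:40])
    o=(r>150)&(g>60)&(g<150)&(b<70)&(w[...,2]>.15)&(abs(w[...,0]-.5)<.06); print('orange',o.sum(),np.round(w[o],3).tolist()[:12])
    t=(abs(w[...,2]-.25)<.006)&(w[...,0]>.4)&(w[...,0]<1)&(abs(w[...,1])<.5)
    c=np.argwhere(t)
    p=w[t]; rect=cv2.minAreaRect((p[:,:2]*1000).astype(np.float32)); print('topface',rect,np.round(cv2.boxPoints(rect)),np.median(p[:,2]))
    # flap: above-table, around front
    f=(w[...,2]>.225)&(w[...,2]<.246)&(w[...,0]>.35)&(w[...,0]<.6)&(abs(w[...,1])<.3)
    q=w[f]; rect=cv2.minAreaRect((q[:,:2]*1000).astype(np.float32)); print('flaptop',f.sum(),np.round(cv2.boxPoints(rect)),np.median(q[:,2]))
    cv2.imwrite(f'pics/{n}_c.png',cv2.resize(im[130:200,220:360] if n=='top' else im[130:230,140:290],None,fx=5,fy=5,interpolation=2))
E
```

```text
scene red 0 [nan nan nan] []
orange 0 []
topface ((655.3077392578125, -113.46353149414062), (235.78634643554688, 341.63433837890625), 7.547031402587891) [[ 516.   40.]
 [ 561. -298.]
 [ 795. -267.]
 [ 750.   71.]] 0.250541951118593
flaptop 919 [[ 517.   43.]
 [ 548. -298.]
 [ 631. -291.]
 [ 600.   51.]] 0.23867837145810422
top red 26 [ 0.5705 -0.0567  0.2304] [[0.58, -0.051, 0.222], [0.578, -0.054, 0.23], [0.578, -0.057, 0.229], [0.58, -0.061, 0.22], [0.574, -0.05, 0.233], [0.573, -0.053, 0.238], [0.574, -0.057, 0.23], [0.574, -0.061, 0.23], [0.571, -0.047, 0.23], [0.572, -0.051, 0.225], [0.571, -0.054, 0.23], [0.571, -0.057, 0.228], [0.57, -0.06, 0.233], [0.571, -0.064, 0.232], [0.567, -0.05, 0.233], [0.567, -0.053, 0.234], [0.568, -0.057, 0.23], [0.567, -0.06, 0.233], [0.567, -0.063, 0.235], [0.565, -0.05, 0.227], [0.565, -0.054, 0.229], [0.564, -0.057, 0.233], [0.564, -0.06, 0.228], [0.56, -0.053, 0.232], [0.56, -0.057, 0.232], [0.561, -0.06, 0.23]]
orange 1 [[0.559, -0.06, 0.221]]
topface ((654.646240234375, -111.27720642089844), (235.0070037841797, 340.32855224609375), 7.503710746765137) [[ 516.   42.]
 [ 560. -295.]
 [ 793. -265.]
 [ 749.   73.]] 0.2487030891625559
flaptop 487 [[ 517.   41.]
 [ 557. -294.]
 [ 638. -285.]
 [ 598.   51.]] 0.24290600788123684
  return _methods._mean(a, axis=axis, dtype=dtype,
  ret = um.true_divide(
```

View pics/top_c.png

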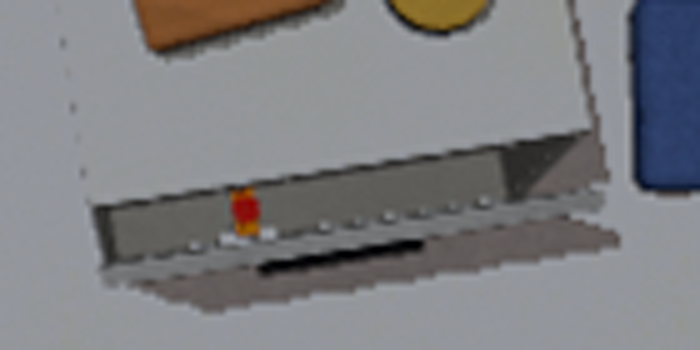

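View pics/scene_c.png

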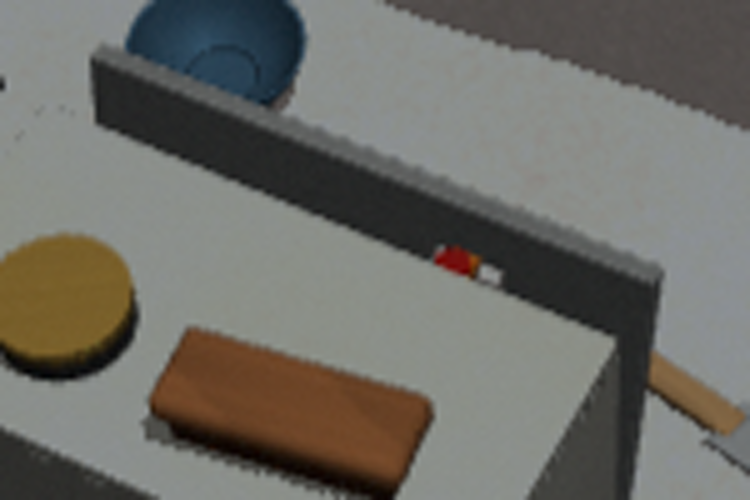

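The crops show the red button at top-view pixel (269,171.6) and scene pixel (231,182). The white mount is on its flap side and the gap is clear. Next I refine the frame and the button position.

```bash
python3 - <<'E'
import numpy as np,cv2
from h import cams
Y=0.131;ex=np.array([np.cos(Y),np.sin(Y)]);ey=np.array([-ex[1],ex[0]])
rays=[]
for n in("top","scene"):
    z=np.load(n+'.npz');im,w=z['im'],z['w'];b,g,r=[im[...,i].astype(int) for i in range(3)]
    m=(r>100)&(g<70)&(b<70); u0=(269,171.6) if n=='top' else (231,182.4)
    v,u=np.nonzero(m); s=(abs(u-u0[0])<8)&(abs(v-u0[1])<8); uv=np.array([u[s].mean(),v[s].mean()]);print(n,s.sum(),uv)
    k=cams.camera_info(n);M=np.linalg.inv(k['world_to_cam']);d=M[:3,:3]@[(uv[0]-k['cx'])/k['fx'],(uv[1]-k['cy'])/k['fy'],1];c=M[:3,3];rays.append((c,d/np.linalg.norm(d)))
    for zz in(.226,.231,.236,.241): print(' z',zz,np.round(c+d*(zz-c[2])/d[2],4))
    P=w.reshape(-1,3); P=P[np.isfinite(P[:,0])]; X=P[:,:2]@ex; Yc=P[:,:2]@ey
    A=(abs(P[:,2]-.25)<.005)
    for nm,lo,hi in(("cab",.575,.78),):
        fr=[];bk=[]
        for y0 in np.arange(-.34,-.07,.02):
            q=A&(abs(Yc-y0)<.01)&(X>.50)&(X<.80)
            if q.any():
                xs=np.sort(X[q]); gaps=np.diff(xs); i=np.argmax(gaps[: ]) 
                fr.append((round(y0,2),round(xs[0],3),round(xs[i],3),round(xs[i+1],3),round(xs[-1],3)))
        print(fr)
    q=A&(X>.60)&(X<.74); print('y extent',np.percentile(Yc[q],[.3,99.7]), 'rear',np.percentile(X[A&(X>.6)&(X<.85)],99.7))
(c1,d1),(c2,d2)=rays
t=np.linalg.lstsq(np.c_[d1,-d2],c2-c1,rcond=None)[0];p,q=c1+t[0]*d1,c2+t[1]*d2
print('tri',p,q,'cab xy',((p+q)/2)[:2]@ex,((p+q)/2)[:2]@ey)
E
```

```text
top 35 [268.42857143 171.25714286]
 z 0.226 [ 0.571  -0.0553  0.226 ]
 z 0.231 [ 0.57   -0.0551  0.231 ]
 z 0.236 [ 0.5691 -0.0548  0.236 ]
 z 0.241 [ 0.5681 -0.0546  0.241 ]
[(np.float64(-0.34), np.float64(0.518), np.float64(0.531), np.float64(0.571), np.float64(0.75)), (np.float64(-0.32), np.float64(0.518), np.float64(0.53), np.float64(0.571), np.float64(0.751)), (np.float64(-0.3), np.float64(0.519), np.float64(0.662), np.float64(0.722), np.float64(0.75)), (np.float64(-0.28), np.float64(0.518), np.float64(0.652), np.float64(0.728), np.float64(0.751)), (np.float64(-0.26), np.float64(0.517), np.float64(0.664), np.float64(0.713), np.float64(0.75)), (np.float64(-0.24), np.float64(0.52), np.float64(0.531), np.float64(0.572), np.float64(0.752)), (np.float64(-0.22), np.float64(0.518), np.float64(0.528), np.float64(0.57), np.float64(0.751)), (np.float64(-0.2), np.float64(0.518), np.float64(0.531), np.float64(0.571), np.float64(0.751)), (np.float64(-0.18), np.float64(0.521), np.float64(0.679), np.float64(0.733), np.float64(0.751)), (np.float64(-0.16), np.float64(0.517), np.float64(0.677), n
[... 1489 characters left out ...]
oat64(0.715), np.float64(0.752)), (np.float64(-0.16), np.float64(0.518), np.float64(0.65), np.float64(0.713), np.float64(0.753)), (np.float64(-0.14), np.float64(0.518), np.float64(0.649), np.float64(0.711), np.float64(0.752)), (np.float64(-0.12), np.float64(0.518), np.float64(0.645), np.float64(0.708), np.float64(0.752)), (np.float64(-0.1), np.float64(0.518), np.float64(0.653), np.float64(0.706), np.float64(0.752)), (np.float64(-0.08), np.float64(0.519), np.float64(0.533), np.float64(0.57), np.float64(0.752))]
y extent [-0.36735391 -0.02824561] rear 0.7518961296076258
tri [ 0.56894233 -0.05477664  0.23682345] [ 0.56897123 -0.05483005  0.23683146] cab xy 0.556923104558703 -0.12865412470430992
```

The rows are not in the units I measure in: shifts go in shares of 0.8 m and turns go in shares of 120 degrees. I convert before sending: 400 mm is 0.5, -105 mm is -0.1313, 0.106 rad is 0.0506.

Emit:
{"fn": "arm_command", "kwargs": {
  "plan": [
    [[0,0,-0.0625,0,0,0,1],[0,0,-0.1313,0,0,0,1],[0.05,-0.0338,-0.1313,0,0,0.0506,1],[0.1,-0.0675,-0.1313,0,0,0.0506,1],[0.15,-0.1025,-0.1313,0,0,0.0506,1],[0.2,-0.1363,-0.1313,0,0,0.0506,1],[0.25,-0.17,-0.1313,0,0,0.0506,1],[0.3,-0.2038,-0.1313,0,0,0.0506,1],[0.35,-0.2388,-0.1313,0,0,0.0506,1],[0.4,-0.2725,-0.1313,0,0,0.0506,1],[0.45,-0.3063,-0.1313,0,0,0.0506,1],[0.5,-0.34,-0.1313,0,0,0.0506,1]]
  ],
  "squeeze": 10
}}

```text
time_s: 1.3
ee_pos: [0.455, -0.1746, 0.3104]
eef_rot: [-3.142, 0.0, 0.131]
force: [1.0, -1.1, -0.4]
grip_width: 0.002
grip_force: 0.0
```

In the tool's units: 123.5 mm is 0.1544, 123 mm is 0.1538.

Emit:
{"fn": "arm_command", "kwargs": {
  "plan": [
    [[0.05,-0.0425,0,0,0,0,1],[0.1,-0.085,0,0,0,0,1],[0.1375,-0.1163,0,0,0,0,1],[0.1538,-0.13,0,0,0,0,1],[0.1544,-0.1313,0,0,0,0,1],[0.1544,-0.1313,0,0,0,0,1],[0.1544,-0.1313,0,0,0,0,1],[0.1544,-0.1313,0,0,0,0,1],[0.1544,-0.1313,0,0,0,0,1]]
  ]
}}

```text
time_s: 2.2
ee_pos: [0.5624, -0.0569, 0.3108]
eef_rot: [3.141, -0.0, 0.13]
force: [-1.0, 0.0, -0.0]
grip_width: 0.0004
grip_force: 0.0
```

```bash
python3 - <<'E'
from h import *
o=ctrl.get_obs();print({k:np.round(o[k],4) for k in('ee_pos','eef_rot','force','grip_width')})
im,d=cams.camera('scene');cv2.imwrite('pics/s2.png',cv2.resize(im[60:250,120:320],None,fx=3,fy=3,interpolation=2))
E
```

```text
{'ee_pos': array([ 0.5624, -0.0569,  0.3108]), 'eef_rot': array([ 3.1415e+00, -4.0000e-04,  1.2970e-01]), 'force': array([-0.9774,  0.0419, -0.0399]), 'grip_width': np.float64(0.0004)}
```

View pics/s2.png

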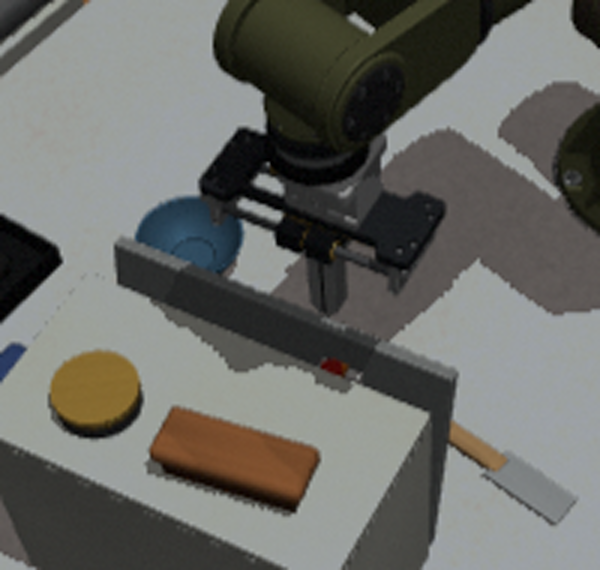

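The closed fingers at about (328,300) are above the gap, and the button at (335,367) is below them. Now I lower the fingers.

Emit:
{"fn": "arm_command", "kwargs": {
  "plan": [
    [[0,0,0.025,0,0,0,1],[0,0,0.0438,0,0,0,1],[0,0,0.0563,0,0,0,1],[0,0,0.065,0,0,0,1],[0,0,0.0688,0,0,0,1],[0,0,0.0688,0,0,0,1],[0,0,0.0688,0,0,0,1]]
  ]
}}

```text
time_s: 2.95
ee_pos: [0.563, -0.0562, 0.256]
eef_rot: [3.141, -0.001, 0.131]
force: [-0.6, 0.8, 0.1]
grip_width: 0.0004
grip_force: 0.0
```

In the tool's units: 6 mm is 0.0075, 4 mm is 0.005.

Emit:
{"fn": "arm_command", "kwargs": {
  "plan": [
    [[0,0,0.0025,0,0,0,1],[0,0,0.005,0,0,0,1],[0,0,0.0075,0,0,0,1],[0,0,0.0075,0,0,0,1],[0,0,0.0075,0,0,0,1]]
  ]
}}

```text
time_s: 3.45
ee_pos: [0.5628, -0.0562, 0.2494]
eef_rot: [-3.142, 0.0, 0.131]
force: [-0.8, -0.1, 0.1]
grip_width: 0.0003
grip_force: 0.0
```

In the tool's units: 3 mm is 0.0038, 2 mm is 0.0025.

Emit:
{"fn": "arm_command", "kwargs": {
  "plan": [
    [[0,0,0.0013,0,0,0,1],[0,0,0.0025,0,0,0,1],[0,0,0.0038,0,0,0,1],[0,0,0.0038,0,0,0,1],[0,0,0.0038,0,0,0,1]]
  ]
}}

```text
time_s: 3.95
ee_pos: [0.5628, -0.0562, 0.2464]
eef_rot: [3.142, 0.0, 0.131]
force: [0.3, -0.2, -1.3]
grip_width: 0.0007
grip_force: 0.0
```

In the tool's units: 3 mm is 0.0038, 2 mm is 0.0025.

Emit:
{"fn": "arm_command", "kwargs": {
  "plan": [
    [[0,0,0.0013,0,0,0,1],[0,0,0.0025,0,0,0,1],[0,0,0.0038,0,0,0,1],[0,0,0.0038,0,0,0,1],[0,0,0.0038,0,0,0,1]]
  ]
}}

```text
time_s: 4.45
ee_pos: [0.5628, -0.0561, 0.2434]
eef_rot: [-3.142, -0.0, 0.131]
force: [-0.6, 0.6, 0.2]
grip_width: 0.0009
grip_force: 0.0
```

In the tool's units: 2 mm is 0.0025, 1 mm is 0.0013.

Emit:
{"fn": "arm_command", "kwargs": {
  "plan": [
    [[0,0,0.0013,0,0,0,1],[0,0,0.0025,0,0,0,1],[0,0,0.0025,0,0,0,1]]
  ]
}}

```text
time_s: 4.75
ee_pos: [0.5627, -0.0562, 0.2412]
eef_rot: [-3.141, 0.0, 0.131]
force: [-0.2, -0.8, 0.0]
grip_width: 0.0004
grip_force: 0.0
```

In the tool's units: 2 mm is 0.0025, 1 mm is 0.0013.

Emit:
{"fn": "arm_command", "kwargs": {
  "plan": [
    [[0,0,0.0013,0,0,0,1],[0,0,0.0025,0,0,0,1],[0,0,0.0025,0,0,0,1]]
  ]
}}

```text
time_s: 5.05
ee_pos: [0.5628, -0.0562, 0.2393]
eef_rot: [-3.141, 0.0, 0.131]
force: [0.3, 0.2, 0.8]
grip_width: 0.0007
grip_force: 0.0
```

In the tool's units: 2 mm is 0.0025, 1 mm is 0.0013.

Emit:
{"fn": "arm_command", "kwargs": {
  "plan": [
    [[0,0,0.0013,0,0,0,1],[0,0,0.0025,0,0,0,1],[0,0,0.0025,0,0,0,1]]
  ]
}}

```text
time_s: 5.35
ee_pos: [0.5628, -0.0562, 0.2373]
eef_rot: [-3.142, 0.0, 0.131]
force: [-0.5, -0.6, 0.4]
grip_width: 0.0005
grip_force: 0.0
```

In the tool's units: 2 mm is 0.0025, 1 mm is 0.0013.

Emit:
{"fn": "arm_command", "kwargs": {
  "plan": [
    [[0,0,0.0013,0,0,0,1],[0,0,0.0025,0,0,0,1],[0,0,0.0025,0,0,0,1]]
  ]
}}

```text
time_s: 5.65
ee_pos: [0.5628, -0.0562, 0.2353]
eef_rot: [-3.142, 0.0, 0.131]
force: [-0.9, -0.9, -0.5]
grip_width: 0.0004
grip_force: 0.0
```

In the tool's units: 1 mm is 0.0013.

Emit:
{"fn": "arm_command", "kwargs": {
  "plan": [
    [[0,0,0.0013,0,0,0,1],[0,0,0.0013,0,0,0,1],[0,0,0.0013,0,0,0,1]]
  ]
}}

```text
time_s: 5.95
ee_pos: [0.5628, -0.0562, 0.2344]
eef_rot: [-3.142, 0.0, 0.131]
force: [-0.9, 0.4, -0.0]
grip_width: 0.0003
grip_force: 0.0
```

In the tool's units: 1 mm is 0.0013.

Emit:
{"fn": "arm_command", "kwargs": {
  "plan": [
    [[0,0,0.0013,0,0,0,1],[0,0,0.0013,0,0,0,1],[0,0,0.0013,0,0,0,1]]
  ]
}}

```text
time_s: 6.25
ee_pos: [0.5628, -0.0562, 0.2334]
eef_rot: [-3.142, 0.0, 0.131]
force: [-0.5, -0.1, -0.1]
grip_width: 0.0003
grip_force: 0.0
```

In the tool's units: 1 mm is 0.0013.

Emit:
{"fn": "arm_command", "kwargs": {
  "plan": [
    [[0,0,0.0013,0,0,0,1],[0,0,0.0013,0,0,0,1],[0,0,0.0013,0,0,0,1]]
  ]
}}

```text
time_s: 6.55
ee_pos: [0.5629, -0.0562, 0.2328]
eef_rot: [3.141, -0.001, 0.131]
force: [-0.4, 0.1, 3.3]
grip_width: 0.0003
grip_force: 1.8
```

In the tool's units: 1 mm is 0.0013.

Emit:
{"fn": "arm_command", "kwargs": {
  "plan": [
    [[0,0,0.0013,0,0,0,1],[0,0,0.0013,0,0,0,1],[0,0,0.0013,0,0,0,1]]
  ]
}}

```text
time_s: 6.85
ee_pos: [0.5629, -0.0562, 0.2315]
eef_rot: [3.142, -0.0, 0.131]
force: [1.3, -0.9, 4.3]
grip_width: 0.0003
grip_force: 2.0
```

In the tool's units: 1 mm is 0.0013.

Emit:
{"fn": "arm_command", "kwargs": {
  "plan": [
    [[0,0,0.0013,0,0,0,1],[0,0,0.0013,0,0,0,1],[0,0,0.0013,0,0,0,1]]
  ]
}}

```text
time_s: 7.15
ee_pos: [0.5628, -0.0562, 0.2305]
eef_rot: [3.142, -0.0, 0.131]
force: [0.2, -0.5, 4.3]
grip_width: 0.0007
grip_force: 2.1
```

In the tool's units: 5 mm is 0.0063, 4 mm is 0.005.

Emit:
{"fn": "arm_command", "kwargs": {
  "plan": [
    [[0,0,0.0013,0,0,0,1],[0,0,0.0025,0,0,0,1],[0,0,0.0038,0,0,0,1],[0,0,0.005,0,0,0,1],[0,0,0.0063,0,0,0,1],[0,0,0.0063,0,0,0,1],[0,0,0.0063,0,0,0,1]]
  ]
}}

```text
time_s: 7.85
ee_pos: [0.5628, -0.0562, 0.2255]
eef_rot: [3.142, 0.0, 0.131]
force: [-1.0, -0.0, 6.8]
grip_width: 0.0006
grip_force: 2.9
```

In the tool's units: 3 mm is 0.0038, 2 mm is 0.0025.

Emit:
{"fn": "arm_command", "kwargs": {
  "plan": [
    [[0,0,0.0013,0,0,0,1],[0,0,0.0025,0,0,0,1],[0,0,0.0038,0,0,0,1],[0,0,0.0038,0,0,0,1],[0,0,0.0038,0,0,0,1]]
  ]
}}

```text
time_s: 8.35
ee_pos: [0.5628, -0.0562, 0.2226]
eef_rot: [3.142, -0.0, 0.131]
force: [-0.3, 0.0, 6.7]
grip_width: 0.0005
grip_force: 3.3
```

```bash
python3 - <<'E'
import numpy as np
# contact face point in panel frame at a0, button in-plane motion for carry (cab frame, hinge origin): outward travel of flap-inner-contact point & dz of button face at fixed press
for a0 in(.17,.2):
    for da in(0,.03,.06,.09,.12,.15):
        def R(a,p): return np.array([[np.cos(a),-np.sin(a)],[np.sin(a),np.cos(a)]])@p  # tip toward -x
        def tilt(p,a): return R(a,p)
        b0=np.array([-.020,.2224-.015]); t0=np.array([.005,.221-.0085+.0085-.015-.0104])
        e0=tilt(np.array([0,.225]),a0)
        b=tilt(b0,da);t=tilt(t0,da);e=tilt(np.array([0,.225]),a0+da)
        print(a0,da,'edge out %.1f'%((e0-e)[0]*1e3),'button dx %.1f dz %.1f'%tuple((b-b0)*1e3),'tip dx %.1f dz %.1f'%tuple((t-t0)*1e3))
E
```

```text
0.17 0 edge out 0.0 button dx 0.0 dz 0.0 tip dx 0.0 dz 0.0
0.17 0.03 edge out 6.6 button dx -6.2 dz -0.7 tip dx -5.9 dz 0.1
0.17 0.06 edge out 13.2 button dx -12.4 dz -1.6 tip dx -11.7 dz -0.1
0.17 0.09 edge out 19.8 button dx -18.6 dz -2.6 tip dx -17.6 dz -0.3
0.17 0.12 edge out 26.3 button dx -24.7 dz -3.9 tip dx -23.5 dz -0.8
0.17 0.15 edge out 32.7 button dx -30.8 dz -5.3 tip dx -29.3 dz -1.4
0.2 0 edge out 0.0 button dx 0.0 dz 0.0 tip dx 0.0 dz 0.0
0.2 0.03 edge out 6.6 button dx -6.2 dz -0.7 tip dx -5.9 dz 0.1
0.2 0.06 edge out 13.1 button dx -12.4 dz -1.6 tip dx -11.7 dz -0.1
0.2 0.09 edge out 19.6 button dx -18.6 dz -2.6 tip dx -17.6 dz -0.3
0.2 0.12 edge out 26.1 button dx -24.7 dz -3.9 tip dx -23.5 dz -0.8
0.2 0.15 edge out 32.5 button dx -30.8 dz -5.3 tip dx -29.3 dz -1.4
```

In the tool's units: -6 mm is -0.0075, -5 mm is -0.0063.

Emit:
{"fn": "arm_command", "kwargs": {
  "plan": [
    [[-0.0013,0,0,0,0,0,1],[-0.0025,0,0,0,0,0,1],[-0.0038,0,0,0,0,0,1],[-0.005,0,0,0,0,0,1],[-0.0063,0,0,0,0,0,1],[-0.0075,0,0,0,0,0,1],[-0.0075,0,0,0,0,0,1]]
  ]
}}

```text
time_s: 9.05
ee_pos: [0.5572, -0.0569, 0.2228]
eef_rot: [3.141, -0.001, 0.131]
force: [1.5, 0.7, 5.8]
grip_width: 0.0007
grip_force: 3.2
```

In the tool's units: -4 mm is -0.005, -3 mm is -0.0038.

Emit:
{"fn": "arm_command", "kwargs": {
  "plan": [
    [[-0.0013,0,0,0,0,0,1],[-0.0025,0,0,0,0,0,1],[-0.0038,0,0,0,0,0,1],[-0.005,0,0,0,0,0,1],[-0.005,0,0,0,0,0,1]]
  ]
}}

```text
time_s: 9.55
ee_pos: [0.5532, -0.0575, 0.2228]
eef_rot: [3.141, -0.001, 0.131]
force: [1.4, -0.8, 6.2]
grip_width: 0.0001
grip_force: 3.1
```

In the tool's units: -3 mm is -0.0038, -2 mm is -0.0025.

Emit:
{"fn": "arm_command", "kwargs": {
  "plan": [
    [[-0.0013,0,0,0,0,0,1],[-0.0025,0,0,0,0,0,1],[-0.0038,0,0,0,0,0,1],[-0.0038,0,0,0,0,0,1]]
  ]
}}

```text
time_s: 9.95
ee_pos: [0.5502, -0.0578, 0.2226]
eef_rot: [3.141, -0.001, 0.131]
force: [3.3, 1.0, 5.7]
grip_width: 0.0004
grip_force: 2.5
```

In the tool's units: -3 mm is -0.0038, -2 mm is -0.0025.

Emit:
{"fn": "arm_command", "kwargs": {
  "plan": [
    [[-0.0013,0,0,0,0,0,1],[-0.0025,0,0.0003,0,0,0,1],[-0.0038,0,0.0004,0,0,0,1],[-0.0038,0,0.0004,0,0,0,1]]
  ]
}}

```text
time_s: 10.35
ee_pos: [0.5468, -0.0583, 0.2221]
eef_rot: [-3.142, 0.0, 0.131]
force: [2.9, -0.2, 4.9]
grip_width: 0.0003
grip_force: 2.4
```

In the tool's units: -7 mm is -0.0088, -6 mm is -0.0075.

Emit:
{"fn": "arm_command", "kwargs": {
  "plan": [
    [[-0.0019,0,0.0005,0,0,0,1],[-0.0038,0,0.0008,0,0,0,1],[-0.0056,0,0.0011,0,0,0,1],[-0.0075,0,0.0014,0,0,0,1],[-0.0088,0,0.0016,0,0,0,1],[-0.0088,0,0.0016,0,0,0,1]]
  ]
}}

```text
time_s: 10.95
ee_pos: [0.5398, -0.0592, 0.2209]
eef_rot: [3.142, 0.0, 0.131]
force: [-0.3, 0.5, 6.4]
grip_width: 0.0006
grip_force: 3.1
```

In the tool's units: -9 mm is -0.0113, -7.5 mm is -0.0094.

Emit:
{"fn": "arm_command", "kwargs": {
  "plan": [
    [[-0.0019,0,0.0003,0,0,0,1],[-0.0038,0,0.0005,0,0,0,1],[-0.0056,0,0.0009,0,0,0,1],[-0.0075,0,0.0011,0,0,0,1],[-0.0094,0,0.0015,0,0,0,1],[-0.0113,0,0.0019,0,0,0,1]]
  ]
}}

```text
time_s: 11.55
ee_pos: [0.5309, -0.0604, 0.2194]
eef_rot: [-3.142, 0.0, 0.131]
force: [1.6, 0.1, 6.4]
grip_width: 0.0006
grip_force: 3.0
```

Emit:
{"fn": "arm_command", "kwargs": {
  "plan": [
    [[-0.0019,0,0.0004,0,0,0,1],[-0.0038,0,0.0008,0,0,0,1],[-0.0056,0,0.0011,0,0,0,1],[-0.0075,0,0.0015,0,0,0,1],[-0.0094,0,0.0019,0,0,0,1],[-0.0113,0,0.0023,0,0,0,1]]
  ]
}}

```text
time_s: 12.15
ee_pos: [0.5219, -0.0616, 0.2176]
eef_rot: [-3.142, 0.0, 0.131]
force: [0.6, 0.3, 6.6]
grip_width: 0.0002
grip_force: 3.0
```

```bash
python3 - <<'E'
from h import *
ims=[cv2.resize(cams.camera('scene')[0][60:250,120:320],None,fx=2.5,fy=2.5),]
cv2.imwrite('pics/s3.png',ims[0])
im,d,w=pts('top');e=np.array([.9914,.1306]);f=np.array([-.1306,.9914]);X=w[...,:2]@e;Y=w[...,:2]@f
for y0 in(-.34,-.3,-.26,-.06,-.04):
    q=(abs(Y-y0)<.01)&(w[...,2]>.215)&(w[...,2]<.249)&(X>.4)&(X<.6);print(y0,np.round(np.percentile(X[q],[1,50,99]),3),np.median(w[...,2][q]))
E
```

```text
-0.34 [0.474 0.571 0.598] 0.2362661319165852
-0.3 [0.474 0.571 0.599] 0.23607421281035346
-0.26 [0.474 0.571 0.599] 0.23502167351229764
-0.06 [0.48  0.578 0.597] 0.24595159656665455
-0.04 [0.474 0.571 0.599] 0.23601401795495902
```

View pics/s3.png

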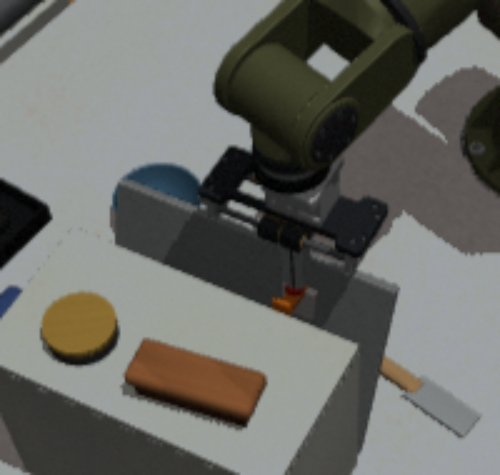

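The picture shows the hook out in front of the rail, with its orange tip at (287,302). The flap is at roughly 0.36 rad, so it is past the hook. I lift off, shift away from the hook and go back in to push the flap.

In the tool's units: 75 mm is 0.0938, 70 mm is 0.0875.

Emit:
{"fn": "arm_command", "kwargs": {
  "plan": [
    [[0,0,-0.0038,0,0,0,1],[0,0,-0.01,0,0,0,1],[0,0,-0.0175,0,0,0,1],[0,0,-0.0313,0,0,0,1],[0,0,-0.05,0,0,0,1],[0.0038,0.025,-0.0525,0,0,0,1],[0.0113,0.0563,-0.0525,0,0,0,1],[0.0113,0.0875,-0.0525,0,0,0,1],[0.0113,0.0938,-0.0525,0,0,0,1],[0.0113,0.0938,-0.0525,0,0,0,1],[0.0113,0.0938,-0.0525,0,0,0,1]]
  ]
}}

```text
time_s: 13.35
ee_pos: [0.5408, -0.134, 0.2598]
eef_rot: [-3.141, -0.0, 0.131]
force: [-0.2, 0.3, 0.0]
grip_width: 0.0009
grip_force: 0.0
```

In the tool's units: 66 mm is 0.0825, 63 mm is 0.0788.

Emit:
{"fn": "arm_command", "kwargs": {
  "plan": [
    [[0,0,0.0125,0,0,0,1],[0,0,0.0313,0,0,0,1],[0,0,0.05,0,0,0,1],[0,0,0.0663,0,0,0,1],[0,0,0.0788,0,0,0,1],[0,0,0.0825,0,0,0,1],[0,0,0.0825,0,0,0,1],[0,0,0.0825,0,0,0,1]]
  ]
}}

```text
time_s: 14.15
ee_pos: [0.5411, -0.1348, 0.1941]
eef_rot: [3.141, -0.001, 0.131]
force: [0.6, 0.1, -0.3]
grip_width: 0.0002
grip_force: 0.0
```

```bash
python3 - <<'E'
from h import *
o=ctrl.get_obs();p=o['ee_pos'];X=p[0]*.9914+p[1]*.1306;print(p,X,o['force'])
for a in np.arange(.37,.86,.04): print(round(a,2),np.round([(.579-.19*np.sin(a)-X)*1e3,(p[2]-.015-.19*np.cos(a))*1e3],1))
E
```

```text
[ 0.54109932 -0.13476396  0.1941006 ] 0.5188456891370986 [ 0.56518233  0.12099797 -0.25451349]
0.37 [-8.6  2. ]
0.41 [-15.6   4.8]
0.45 [-22.5   8. ]
0.49 [-29.3  11.5]
0.53 [-35.9  15.2]
0.57 [-42.4  19.1]
0.61 [-48.7  23.4]
0.65 [-54.8  27.8]
0.69 [-60.8  32.6]
0.73 [-66.6  37.5]
0.77 [-72.1  42.7]
0.81 [-77.5  48.1]
0.85 [-82.6  53.7]
```

In the tool's units: -42.4 mm is -0.053, -32.6 mm is -0.0408.

Emit:
{"fn": "arm_command", "kwargs": {
  "plan": [
    [[-0.005,0,0.0013,0,0,0,1],[-0.0106,0,0.0025,0,0,0,1],[-0.015,0,0.0043,0,0,0,1],[-0.0194,0,0.0063,0,0,0,1],[-0.0238,0,0.008,0,0,0,1],[-0.0281,0,0.01,0,0,0,1],[-0.0325,0,0.0121,0,0,0,1],[-0.0366,0,0.0144,0,0,0,1],[-0.0408,0,0.0166,0,0,0,1],[-0.045,0,0.019,0,0,0,1],[-0.049,0,0.0214,0,0,0,1],[-0.053,0,0.0239,0,0,0,1]]
  ]
}}

```text
time_s: 15.35
ee_pos: [0.4985, -0.1403, 0.1743]
eef_rot: [-3.142, 0.0, 0.131]
force: [2.7, 0.2, 0.4]
grip_width: 0.0006
grip_force: 1.0
```

In the tool's units: -35.1 mm is -0.0439, -32.4 mm is -0.0405.

Emit:
{"fn": "arm_command", "kwargs": {
  "plan": [
    [[-0.004,0,0.0026,0,0,0,1],[-0.0079,0,0.0054,0,0,0,1],[-0.0118,0,0.0081,0,0,0,1],[-0.0155,0,0.0109,0,0,0,1],[-0.0193,0,0.0138,0,0,0,1],[-0.023,0,0.0169,0,0,0,1],[-0.0266,0,0.02,0,0,0,1],[-0.0303,0,0.023,0,0,0,1],[-0.0338,0,0.0263,0,0,0,1],[-0.0371,0,0.0295,0,0,0,1],[-0.0405,0,0.0329,0,0,0,1],[-0.0439,0,0.0363,0,0,0,1]]
  ]
}}

```text
time_s: 16.55
ee_pos: [0.4638, -0.1448, 0.1452]
eef_rot: [-3.142, 0.0, 0.131]
force: [1.7, 0.5, -0.1]
grip_width: 0.0006
grip_force: 0.5
```

```bash
cat > m.py <<'E'
from h import *
print(ctrl.get_obs()['ee_pos'],ctrl.get_obs()['force'])
im,d,w=pts('top');e=np.array([.9914,.1306]);f=np.array([-.1306,.9914]);X=w[...,:2]@e;Y=w[...,:2]@f
for y0 in(-.35,-.32,-.05):
    q=(abs(Y-y0)<.01)&(w[...,2]>.1)&(w[...,2]<.24)&(X>.34)&(X<.56)
    x,z=X[q],w[...,2][q]; i=(x>.41)|(x<0); 
    if i.sum()>8: s=np.polyfit(z[i],x[i],1); print(y0,'n',i.sum(),'xmin',np.percentile(x,1),'zmax',np.percentile(z,98),'angle',np.median(np.arctan2(.571-x[i],z[i]-.015)))
E
python3 m.py
```

```text
[ 0.46377034 -0.14484514  0.14519972] [ 1.73729956  0.51126129 -0.08120418]
-0.35 n 94 xmin 0.3915033474629359 zmax 0.17340240016553732 angle 0.8216343886338648
-0.32 n 23 xmin 0.3920612022502232 zmax 0.17472645803808845 angle 0.8221260862405875
-0.05 n 101 xmin 0.39272234759563834 zmax 0.17520607996071255 angle 0.8194703210626448
```

The flap is at 0.82 rad and I've applied only gentle force. I'll withdraw now.

In the tool's units: -160 mm is -0.2, -140 mm is -0.175.

Emit:
{"fn": "arm_command", "kwargs": {
  "plan": [
    [[0.005,0,-0.0013,0,0,0,1],[0.01,0,-0.0075,0,0,0,1],[0.0125,0,-0.0313,0,0,0,1],[0.0125,0,-0.075,0,0,0,1],[0.0125,0,-0.125,0,0,0,1],[0.0125,0,-0.175,0,0,0,1],[0.0125,0,-0.2,0,0,0,1],[0.0125,0,-0.2,0,0,0,1],[0.0125,0,-0.2,0,0,0,1],[0.0125,0,-0.2,0,0,0,1]]
  ]
}}

```text
time_s: 17.6
ee_pos: [0.4737, -0.1433, 0.3042]
eef_rot: [-3.141, 0.002, 0.131]
force: [-0.2, -0.4, -0.4]
grip_width: 0.0005
grip_force: 0.0
```

```bash
python3 m.py && python3 -c "
from station import ctrl;print(ctrl.hand_in())"
```

```text
[ 0.47370551 -0.14334212  0.30419243] [-0.16818157 -0.42454857 -0.35777997]
-0.35 n 24 xmin 0.3913867417430037 zmax 0.17488422590465694 angle 0.8242945630401359
-0.05 n 98 xmin 0.3909542113748372 zmax 0.17322045249179685 angle 0.8257935894826494
the job is handed in; nothing more can be done
None
```

The hook's button was pressed about 10 mm and the flap carried past it; the flap now stands open at about 0.82 rad by camera, the arm is withdrawn clear, and the job was handed in at about 18 s (no verdict was returned).

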